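Load and clamp a water-filter cartridge

TASK

Slide the filter cartridge into the mouth of the water filter until it is fully home against the back of its bay. Then turn the spoked capstan clockwise (seen from above), pushing one spoke after another, until its screw clamps the cartridge firmly, but stop as soon as it is hand-tight and do not overtighten. Let go and leave the other things on the table alone.

Things in the scene. Friction and masses are not known exactly. Their poses are not given: they have to be found in the camera images.
- filter_unit: White water filter, fixed to the table. Origin: on the table under the capstan's axis; x points to its back, z up. Roof top at z = 118 mm. Behind the capstan a tank (x 88 to 132 mm, 188 mm high) carries a shroud over the rear spokes (x > 45 mm, z 170 to 188 mm), so a spoke can be pushed only in front of it. A spout stands out at the tank's right (to y = -126 mm).
- bay_mouth (a point): Middle of the bay's mouth, on the table, at x = -55 mm of the filter; same axes. The bay is a straight channel behind it, 92 mm wide (walls at y = +-46 mm), 90 mm deep to its back stop, 62 mm high at the mouth, floor = table. In front two guides, 34 mm high, flare to about 130 mm apart, 23 mm before the mouth.
- bay_home (a point): Where the cartridge's origin lies when it is home against the back stop: 48 mm behind bay_mouth, on the table; the filter's axes.
- capstan: Hub (36 mm across) with four level steel spokes on an upright screw. Origin: on the axis at the spokes' centre height (145 mm over the table). Spokes lie along its +x, -x, +y, -y, 12 mm thick, with 18 mm black balls at the ends, reaching 81 mm from the axis; hub top 16 mm above the spokes. Turning clockwise from above lowers the screw 7 mm a radian. It stays where it is left.
- spoke_push (a point): Point on the capstan's +x spoke, 50 mm from the axis: a good radius to push at (any spoke). There a steady push of about 5 N turns it freely; once the screw presses on the cartridge the push grows: about 7 N at 15 N of clamping (the least wanted), 10 N at 35 N, 15.5 N at 75 N (over 100 N is too much).
- screw_axis (a point): Point on the capstan's axis at the roof's top. The screw's sprung ball foot hangs below, hidden in the bay, clear of an entering cartridge; it presses on the cartridge's steel disc, 8 N more per mm. How high it starts differs and is not measured: 1 to 3.5 rad of turning in all reach a firm clamp. Push slowly (0.03 m/s): quick pushes jolt and read several N too high.
- cartridge: Grey filter cartridge, loose on the table, about 0.45 kg. Block 84 mm long (x), 86 mm wide, 40 mm high (42 mm at a steel disc). Origin: under the block's centre, on the table; +x is the end that enters first, the fin is at -x. A tongue 40 mm wide, its top 13 mm and underside 3 mm above the table, runs from the block to x = -147 mm. The block slides easily.
- fin (a point): Centre of the upright fin on the tongue, to hold, push or drag the cartridge by, 133 mm behind the cartridge's origin (at its x = -133 mm) and 45 mm above the table. The fin is 36 mm long (x), 16 mm thick (y), its top 62 mm above the table; x points to the block.
- mug: White mug, 92 x 127 x 95 mm, bystander. Origin under its centre.
- shaker: Salt shaker, 44 mm across, 90 mm high, bystander. Origin under its centre.
- dish: Small white ramekin, 66 mm across, 34 mm high, bystander. Origin under its centre.

How it is judged:
By the outcome, as a careful person would: the job done as asked, in the order asked, and still so for the second after the job is handed in, with the robot touching nothing.
It also fails if it takes over 72 s, if anything falls off the work surface, if the arm or the gripper's body presses on something with over 40 N, if the wrist force passes 120 N, or if a joint passes its speed limit or range.

ROBOT

A 6-joint arm with a two-finger parallel gripper is mounted at the origin on a cart in front of the work surface, level with it; the furniture and walls round the work are solid. World frame = base frame: x ahead of the robot, y to its left, z up, the work surface at z = 0. Lengths are in m, angles in degrees, forces in N, time in s.
With the tool pointing down it reaches from about 0.275 to 0.875 m from the base axis. Payload 12.5 kg.
Tool frame: the origin (TCP) lies on the centre line of the jaws, within the pads' length; the fingertips stand 17 mm ahead of it and the grasp point (between the pads) lies 2 mm behind it; z points along the fingers, y is the line along which they close (so a half turn about z gives the same grasp; the last joint's range is limited). The gripper opens to 85 mm and grips with 20 to 120 N. Pads are 22 mm wide; open, the fingers measure 114 mm over their backs; the gripper's body (76 mm by 85 mm) begins 54 mm behind the grasp point. The pads swing forward as they close: fully open they stand 13 mm farther back than shut.
Start: joints at [65.226, 20.094, 94.641, -0, 65.266, -4.847], TCP at [0.187, 0.517, 0.248] pointing down, gripper open.
Joint ranges: [-157.81, 157.81], [-45, 120.19], [0.68, 151.7], [-89.99, 269.99], [4.06, 180], [-164.3, 164.3]. Speed limits (degrees/s): [127.2, 127.2, 159.86, 180, 180, 180].

INTERFACE

Orientations are given as a 3x3 rotation matrix whose columns are the frame's x, y, z axes.
In Python, from station import env, eyes gives the robot as it stands. Calls block until the motion is done:
- env.goto(position, orientation): joint-space move of the TCP to a pose.
- env.line_to(position, ori=None, vel=0.15): straight line of the TCP; ori=None keeps the orientation; vel is the mean speed in m/s.
- env.goto_joints(angles): joint-space move.
- env.command_gripper(opening, f_grip=None): finger opening in m; f_grip is the grip in N (None keeps the last); returns when the fingers have stopped.
- env.hold(seconds).
- env.inverse_kinematics(position, orientation): joint angles nearest the present ones, or None.
- env.sense(): the state.
- eyes.get_image(name): name is "scene" or "top" or "wrist"; returns the picture (480x640x3 uint8, red, green, blue); there is no depth.
- eyes.camera_info(name): a dict with "mtx" (3x3 intrinsics, pixels), "extrinsics" (4x4, takes a point from world to camera coordinates); the wrist camera has in their place "tool_from_camera" (4x4, takes a point from camera to tool coordinates, whose origin is the TCP and whose axes are the flange's). Camera axes: x right, y up, looking along -z (the intrinsics and any distortion apply to the point x, -y, -z); pixel columns grow to the right and rows downward; lengths in m; the calibration is good to about 2 mm. A picture is of the moment at which its call begins: read the wrist's pose just before it. camera_info takes no time and is no camera call.
A pose or a line that the arm cannot do raises env.IKError and nothing moves.
- env.job_done(): hands the job in; it is judged then, once.
The state is a dict: "time_s": time; "qpos": joint angles; "dq": joint speeds; "effort": joint torques, N m; "eef_pos": TCP position; "eef_rot": TCP orientation; "contact_force": force on the tool from outside, world axes, zero at the start; "moment": the same for the moment, N m; "gripper_width": finger opening in m; "gripper_force": force on a finger pad.
Only numpy, scipy, OpenCV 4.12 (cv2) and the standard library are available. Lean on these libraries where they do the work, as an engineer would, in place of code of your own. Each camera call takes 0.05 s, during which the arm holds its last target. There are 200 camera calls.

## Working session

There is one attempt and no reset: what is moved stays moved. The work goes in short steps, each a Python script; the robot and the scene stay as the last script left them, time stands still between calls to the robot, and variables do not carry over. Pictures are saved under pics/ and viewed, at most 10 in all, crops included, and the job is handed in when it is done.

```bash
mkdir -p pics; ls; python3 - <<'E'
from station import env, eyes
import cv2,numpy as np
np.set_printoptions(precision=4,suppress=True)
for n in("scene","top"):
    im=eyes.get_image(n);cv2.imwrite(f"pics/{n}0.png",im[:,:,::-1])
    c=eyes.camera_info(n);print(n,c)
print(eyes.camera_info("wrist"))
s=env.sense();print(s)
E
```

```text
pics
scene {'mtx': array([[577.4822,   0.    , 315.3569],
       [  0.    , 577.4822, 227.6455],
       [  0.    ,   0.    ,   1.    ]]), 'extrinsics': array([[-0.9289,  0.3702,  0.0111,  0.6044],
       [-0.2899, -0.7452,  0.6005,  0.0787],
       [ 0.2306,  0.5546,  0.7995, -1.4348],
       [ 0.    ,  0.    ,  0.    ,  1.    ]])}
top {'mtx': array([[537.1627,   0.    , 320.8027],
       [  0.    , 537.1627, 237.1552],
       [  0.    ,   0.    ,   1.    ]]), 'extrinsics': array([[-0.029 , -0.9996, -0.0052, -0.0221],
       [ 0.993 , -0.0294,  0.1143, -0.6481],
       [-0.1144, -0.0018,  0.9934, -1.1221],
       [ 0.    ,  0.    ,  0.    ,  1.    ]])}
{'mtx': array([[418.0783,   0.    , 325.397 ],
       [  0.    , 418.0783, 245.999 ],
       [  0.    ,   0.    ,   1.    ]]), 'tool_from_camera': array([[ 0.0004,  0.9489,  0.3156,  0.0805],
       [ 1.    , -0.0003, -0.0002, -0.0014],
       [-0.0001,  0.3156, -0.9489, -0.1261],
       [ 0.    ,  0.    ,  0.    ,  1.    ]])}
{'time_s': 0.1, 'qpos': array([65.2243, 20.1206, 94.674 ,  0.0006, 65.2664, -4.847 ]), 'dq': array([ 0.1131, -0.0928, -0.1514, -0.0301,  0.0667, -0.0241]), 'effort': array([  0.0013, -50.6833, -29.1876,  -0.    ,   0.0027,   0.    ]), 'eef_pos': array([0.1873, 0.5168, 0.2478]), 'eef_rot': array([[-0.9401,  0.3409, -0.0005],
       [ 0.3409,  0.9401, -0.001 ],
       [ 0.0001, -0.0011, -1.    ]]), 'contact_force': array([ 0.7242,  1.2696, -0.0217]), 'moment': array([ 0.0252, -0.0076,  0.0164]), 'gripper_force': 0.0, 'gripper_width': 0.08528183685995139}
```

View pics/top0.png

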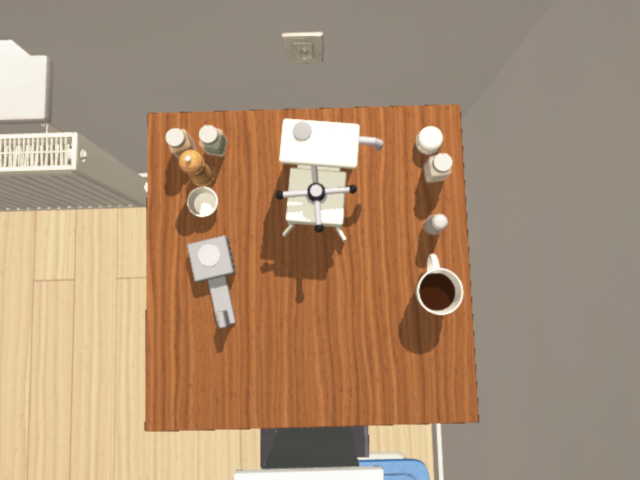

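View pics/scene0.png

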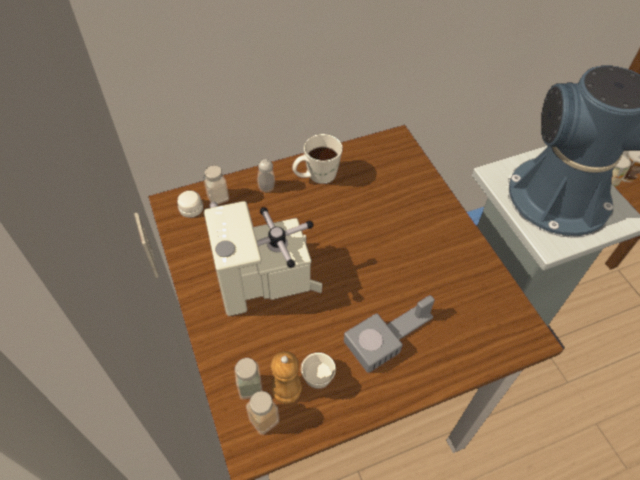

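The top view shows the filter hub at about (316,192), with spoke balls at (280,195), (353,189) and (319,228). The cartridge block is at (211,258) and its fin near (227,318). The dish is at (203,202) and the mug at (439,291). The scene view agrees.

```bash
cat > h.py <<'E'
from station import env, eyes
import cv2,numpy as np
np.set_printoptions(precision=4,suppress=True)
def cast(K,E,uv,z):
    d=np.array([(uv[0]-K[0,2])/K[0,0],-(uv[1]-K[1,2])/K[1,1],-1.])
    R=E[:3,:3];o=-R.T@E[:3,3];d=R.T@d
    return o+d*(z-o[2])/d[2]
def top(uv,z):
    c=eyes.camera_info("top");return cast(c["mtx"],c["extrinsics"],uv,z)
def wristE(s):
    T=np.eye(4);T[:3,:3]=s["eef_rot"];T[:3,3]=s["eef_pos"]
    return np.linalg.inv(T@eyes.camera_info("wrist")["tool_from_camera"])
def down(yaw): # tool y axis (closing line) at yaw+90 deg; tool x at yaw
    a=np.radians(yaw);c,s=np.cos(a),np.sin(a)
    return np.array([[c,s,0],[s,-c,0],[0,0,-1.]])
E
python3 - <<'E'
from h import *
print("hub",top((316,192),.161))
for p in[(280,195),(353,189),(319,228),(314,167)]:print("ball",top(p,.145))
for p in [(285,121),(359,125),(280,164),(357,168)]:print("tank",top(p,.188))
for p in [(287,222),(344,227),(345,170)]:print("roof",top(p,.118))
print("block",top((211,258),.04),"disc",top((209,255),.042),"fin",top((227,318),.062),top((203,202),.034),top((439,291),.095))
im=cv2.imread("pics/top0.png")
a=im[230:340,170:250];b=im[100:250,250:400]
cv2.imwrite("pics/c.png",np.hstack([cv2.resize(a,(400,550),interpolation=2),cv2.copyMakeBorder(cv2.resize(b,(400,400),interpolation=2),0,150,0,0,0)]))
print(env.sense()["eef_pos"])
E
```

```text
hub [ 0.7215 -0.0345  0.161 ]
ball [0.7208 0.0368 0.145 ]
ball [ 0.7285 -0.1076  0.145 ]
ball [ 0.6529 -0.0383  0.145 ]
ball [ 0.7753 -0.0318  0.145 ]
tank [0.8566 0.021  0.188 ]
tank [ 0.8443 -0.121   0.188 ]
tank [0.7723 0.0323 0.188 ]
tank [ 0.7601 -0.114   0.188 ]
roof [0.6705 0.0259 0.118 ]
roof [ 0.657  -0.0884  0.118 ]
roof [ 0.7739 -0.0944  0.118 ]
block [0.6088 0.1957 0.04  ] disc [0.6152 0.1995 0.042 ] fin [0.4811 0.1586 0.062 ] [0.7323 0.2137 0.034 ] [ 0.5237 -0.2771  0.095 ]
[0.1873 0.5168 0.2478]
```

View pics/c.png

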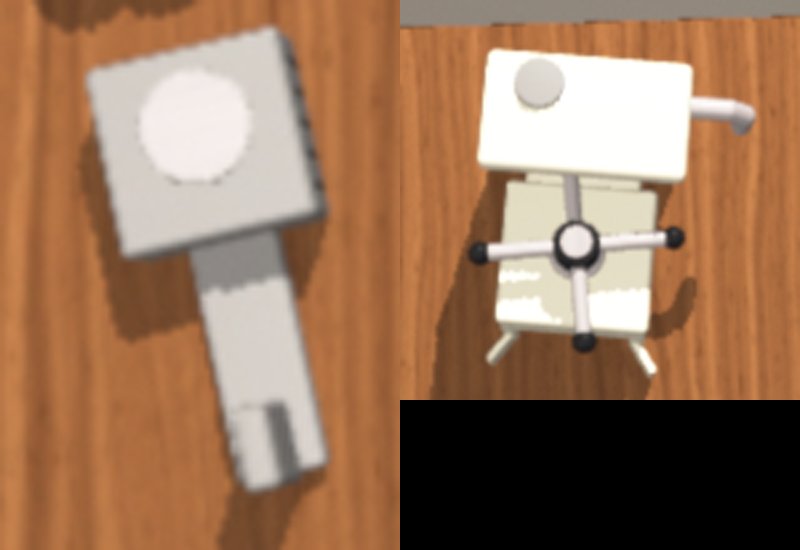

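The crop shows the block corners at crop (90,73), (278,28) and (125,258). The fin top is around crop (250,445), and cartridge yaw is about 11°. The filter has yaw about -5° and the capstan about +3°. Next I'll go above the fin and look with the wrist camera, passing over the filter view on the way.

```bash
python3 - <<'E'
from h import *
env.goto([0.50,0.10,0.30],down(180))
s=env.sense();im=eyes.get_image("wrist");cv2.imwrite("pics/w1.png",im[:,:,::-1])
np.savez("w1.npz",E=wristE(s));print(s["time_s"],s["eef_pos"],s["qpos"],s["contact_force"])
E
```

```text
2.0 [0.4999 0.1006 0.2999] [  6.1439  12.9595  96.7219   0.0094  70.3246 -83.893 ] [ 0.4467 -0.0772 -0.0759]
```

View pics/w1.png

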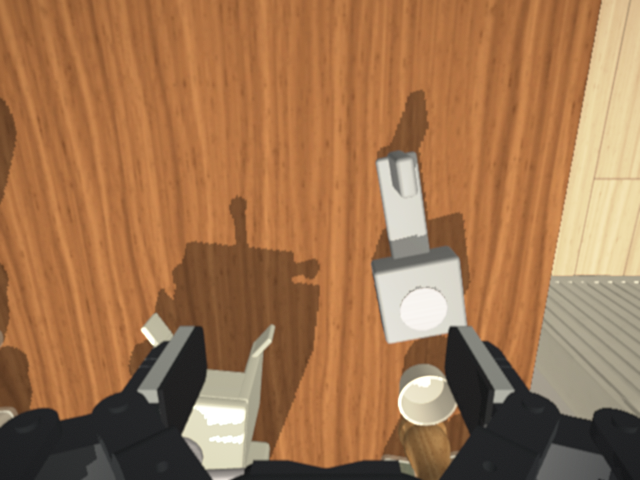

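The wrist view shows the block top corners at (372,263), (459,249), (467,325) and (388,342), the fin top at about (405,172), and the guide tips at (146,326) and (270,327).

```bash
python3 - <<'E'
from h import *
E=np.load("w1.npz")["E"];K=eyes.camera_info("wrist")["mtx"]
im=cv2.imread("pics/w1.png")
P=[cast(K,E,p,.04)[:2] for p in [(372,263),(459,249),(467,325),(388,342)]]
print("corners",np.array(P),"c",np.mean(P,0),[np.degrees(np.arctan2(*(b-a)[::-1])) for a,b in((P[0],P[3]),(P[1],P[2]))],[np.linalg.norm(P[i]-P[i-1]) for i in range(4)])
print("disc",cast(K,E,(424,309),.042))
for p in[(392,156),(413,153),(418,196),(404,198)]:print("fin",cast(K,E,p,.062))
for p in[(143,328),(270,326)]:print("guide",cast(K,E,p,.034))
a=im[140:220,360:440];cv2.imwrite("pics/c2.png",cv2.resize(a,(560,560),interpolation=2))
E
```

```text
corners [[0.5649 0.1452]
 [0.5502 0.2296]
 [0.6336 0.2464]
 [0.6538 0.1653]] c [0.6006 0.1966] [np.float64(12.72331119005892), np.float64(11.393341932563267)] [np.float64(0.09113446327552151), np.float64(0.08560670023197561), np.float64(0.08502777399772941), np.float64(0.08354715233130508)]
disc [0.6142 0.1998 0.042 ]
fin [0.4587 0.1562 0.062 ]
fin [0.4561 0.174  0.062 ]
fin [0.4934 0.1809 0.062 ]
fin [0.4952 0.1687 0.062 ]
guide [ 0.6408 -0.0934  0.034 ]
guide [0.6383 0.0409 0.034 ]
```

View pics/c2.png

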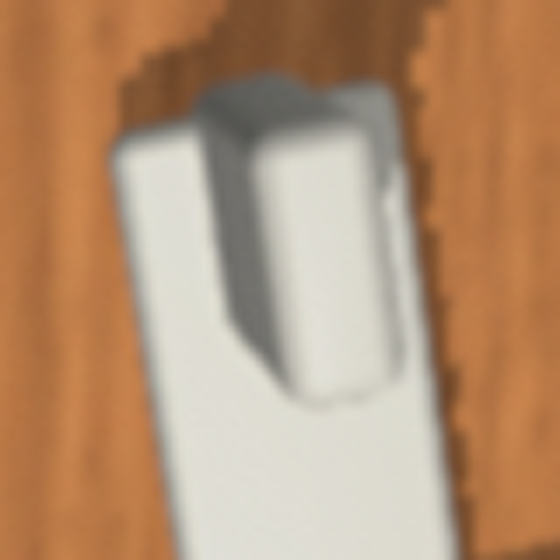

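```bash
python3 - <<'E'
from h import *
env.command_gripper(.06,50)
env.goto([.476,.171,.13],down(192))
env.line_to([.476,.171,.043],vel=.12)
env.command_gripper(0.0,50)
s=env.sense();print(s["time_s"],s["gripper_width"],s["gripper_force"],s["contact_force"])
if s["gripper_width"]>.011:
    env.line_to([.43,.10,.0435],down(184),vel=.12);print(env.sense()["contact_force"])
    env.line_to([.445,-.0105,.0435],down(175),vel=.12)
    s=env.sense();print(s["time_s"],s["gripper_width"],s["contact_force"],s["eef_pos"])
    im=eyes.get_image("top");cv2.imwrite("pics/t2.png",cv2.resize(im[100:370,220:420,::-1],(444,600),interpolation=2))
E
```

```text
4.5333 0.015357187252513988 52.53585755825043 [-1.337  -0.2881  3.9583]
[-1.836  -3.4653  3.3332]
6.475 0.015032302443281851 [ 0.6922 -3.0956  0.1731] [ 0.4451 -0.0103  0.0435]
```

View pics/t2.png

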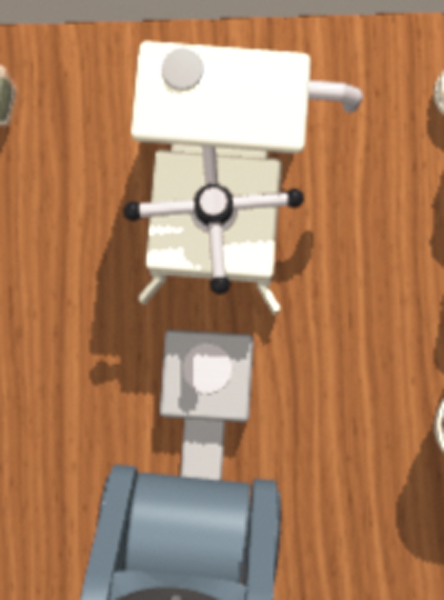

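The block sits straight in front of the mouth, with crop corners (166,332), (253,336), (247,420) and (160,415). The guide tips are at (144,300) and (276,310), and the roof corners at (155,152), (281,160), (274,280) and (147,274).

```bash
python3 - <<'E'
from h import *
f=lambda u,v,z:top((220+u/2.22,100+v/2.222),z)[:2]
B=np.array([f(*p,.04) for p in[(166,332),(253,336),(247,420),(160,415)]])
R=np.array([f(*p,.118) for p in[(155,152),(281,160),(274,280),(147,274)]])
ang=lambda a:np.degrees(np.arctan2(a[1],a[0]))
print("block",B.mean(0),ang(B[0]-B[3]),ang(B[1]-B[2]),ang(B[0]-B[1])-90)
print("roof",R.mean(0),(R[2]+R[3])/2,(R[0]+R[1])/2,ang(R[0]-R[3]),ang(R[1]-R[2]),ang(R[0]-R[1])-90)
print("guide",(f(144,300,.034)+f(276,310,.034))/2,ang(f(144,300,.034)-f(276,310,.034))-90)
print("hub",f(213,203,.161))
a=np.radians(-5);x=np.array([np.cos(a),np.sin(a)]);y=np.array([-x[1],x[0]]);o=np.array([.722,-.035])
for n,p in(("block",B.mean(0)),("front",B[:2].mean(0)),("rooffront",(R[2]+R[3])/2),("roofback",(R[0]+R[1])/2),("guide",(f(144,300,.034)+f(276,310,.034))/2),("fin",np.array([.445,-.0103]))):
    print(n,(p-o)@x,(p-o)@y)
E
```

```text
block [ 0.5787 -0.0224] -5.470940579450745 -5.897609146689424 -4.330005589638674
roof [ 0.7193 -0.0349] [ 0.6635 -0.0299] [ 0.7751 -0.0399] -4.96422629161805 -5.249496581431359 -5.442021434673819
guide [ 0.6477 -0.0276] -6.053601923411918
hub [ 0.7228 -0.0344]
block -0.14383881185873698 3.422051283584858e-05
front -0.1035773201989764 -0.00044748323407220106
rooffront -0.0587646537066011 -8.874939408311418e-07
roofback 0.053321767460756245 -0.00020740537746154203
guide -0.07471404006359261 0.000922957713402439
fin -0.2780986782172806 0.00046386830176480996
```

```bash
cat > geo.py <<'E'
from h import *
A=np.radians(-5.2);X=np.array([np.cos(A),np.sin(A),0]);Y=np.array([-X[1],X[0],0]);O=np.array([.722,-.0347,0])
def F(x,y,z):return O+X*x+Y*y+np.array([0,0,z])
def ff():
    s=env.sense();f=s["contact_force"];return s,np.array([f@X,f@Y,f[2]])
E
python3 - <<'E'
from geo import *
R=down(180-5.2)
env.line_to(F(-.240,0,.0435),R,vel=.08)
s,f=ff();f0=f;print(s["time_s"],f)
x=-.240
while x<-.130:
    x+=.01 if x<-.16 else .003
    env.line_to(F(x,0,.0435),vel=.06)
    s,f=ff();d=s["eef_pos"]-O;print(round(x,3),d@X,d@Y,f)
    if abs(f[0])>15 or abs(f[1])>20:break
print(s["time_s"],s["gripper_width"])
im=eyes.get_image("top");cv2.imwrite("pics/t3.png",cv2.resize(im[100:370,220:420,::-1],(444,600),interpolation=2))
E
```

```text
7.15 [2.5523 1.0657 0.0663]
-0.23 -0.22989782231983152 1.1175879621513064e-05 [2.5198 1.1135 0.2062]
-0.22 -0.21982367556819152 -3.162632882638067e-05 [1.4083 0.2189 0.0835]
-0.21 -0.20978155650446276 5.081848104729719e-06 [ 3.274  -0.0063 -0.1497]
-0.2 -0.19977340763563853 -8.297624116263384e-06 [ 2.1441  0.7048 -0.3525]
-0.19 -0.18981833500925252 2.4101800059402506e-05 [ 3.1865 -0.1419 -0.304 ]
-0.18 -0.179793506193012 -8.313065711248595e-06 [ 2.6744 -0.3792 -0.6562]
-0.17 -0.16977740315176712 1.3852417549203958e-05 [ 2.548  -0.1088 -0.4653]
-0.16 -0.15978724487799748 1.0893584416367632e-05 [ 2.6093 -0.0752 -0.3179]
-0.157 -0.1574123359073155 2.084183674376106e-05 [-2.1136  0.6893  3.6003]
-0.154 -0.15418173450359907 1.9862409631231127e-05 [-1.5634  0.9421  3.2165]
-0.151 -0.15102665110083693 1.5595129908589494e-06 [-1.7993  0.07    3.646 ]
-0.148 -0.14792159526752507 -3.997098346764294e-06 [-1.2146 -0.3323  2.8992]
-0.145 -0.14487294641908297 -1.8921436695903292e-05 [-1.637  -0.3858  3.4015]
-0.142 -0.1418624576904868 -1.838350936251832e-05 [-1.4933 -0.4828  1.3496]
-0.139 -0.13958443342726132 9.98272994597952e-05 [-6.3083  1.1047  5.6482]
-0.136 -0.13942257209725983 0.00030186637215099435 [-22.531    1.1389  17.6832]
11.6833 0.01531634520419845
```

Fully home: it hit a hard stop at about 22 N, at the expected fin position (-139.4 mm against -140 mm). Next I'll release it and start the first capstan stroke on the front spoke.

```bash
cat > cap.py <<'E'
from geo import *
def pose(th,off,z,r=.048):
    """finger behind a spoke at filter-frame angle th (deg): off = distance of TCP behind spoke's centre line"""
    t=np.radians(th);d=np.array([np.sin(t),-np.cos(t)]);p=r*np.array([np.cos(t),np.sin(t)])-off*d
    return F(p[0],p[1],z),down(th-90-5.2),d[0]*X+d[1]*Y
def stroke(th0,th1,z,fstop,step=5.,vel=.03,r=.048):
    """push the spoke at th0 clockwise to th1; returns (command angle, force) list"""
    p,R,d=pose(th0,.026,z,r);b=-env.sense()["contact_force"]@d
    print("bias",b,env.sense()["contact_force"]);out=[];hi=0
    th=th0+step
    while th>th1:
        th-=step
        p,R,d=pose(th,.017,z,r);env.line_to(p,R,vel=vel)
        s=env.sense();f=-s["contact_force"]@d;q=s["eef_pos"]-O
        # spoke angle seen by the finger
        lag=np.degrees((p-s["eef_pos"])@d/r)
        out.append((th,f));print(f"{s['time_s']:.2f} {th:.1f} f={f:.2f} lag={lag:.1f} z={s['contact_force'][2]:.1f} rad={s['contact_force']@np.cross([0,0,1],d):.1f}")
        hi=hi+1 if f>fstop else 0
        if hi>=2 or f>18:print("STOP");break
    return out
E
python3 - <<'E'
from cap import *
s=env.sense();env.line_to(F(-.1394,0,.0435),vel=.03)
env.command_gripper(.06)
s=env.sense();print(s["time_s"],s["contact_force"])
env.line_to(F(-.1394,0,.20),vel=.2)
im=eyes.get_image("top");cv2.imwrite("pics/t3.png",cv2.resize(im[100:370,220:420,::-1],(444,600),interpolation=2))
env.command_gripper(0.)
p,R,d=pose(188,.030,.20);env.goto(p,R)
p,R,d=pose(188,.030,.143);env.line_to(p,R,vel=.1)
s=env.sense();print(s["time_s"],s["contact_force"],s["gripper_width"],s["qpos"])
E
```

```text
12.4917 [ 0.6595 -0.2836 -0.3353]
16.0417 [ 0.3638  0.3992 -0.5426] 0.00016252978665312053 [ -9.5901  39.6163  78.5748   0.0026  61.769  -12.398 ]
```

View pics/t3.png

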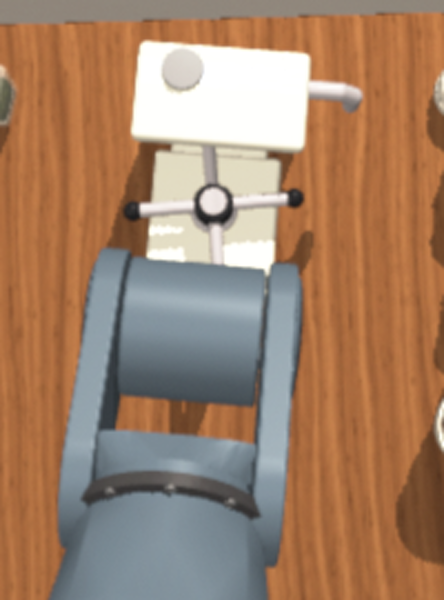

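The capstan hasn't moved (balls at crop (133,210) and (295,198)), but the arm hides the cartridge, so I'll check that later. Pushing the front spoke now.

```bash
python3 - <<'E'
from cap import *
stroke(192,62,.143,9.5)
E
```

```text
bias -0.3533468909924561 [ 0.3638  0.3992 -0.5426]
16.52 192.0 f=-0.07 lag=-0.1 z=-0.3 rad=0.4
16.82 187.0 f=-0.43 lag=0.2 z=0.2 rad=-0.8
17.12 182.0 f=1.97 lag=0.3 z=0.7 rad=0.8
17.42 177.0 f=1.78 lag=0.1 z=0.5 rad=1.5
17.72 172.0 f=2.39 lag=-0.0 z=0.8 rad=0.4
18.02 167.0 f=1.96 lag=-0.1 z=1.5 rad=1.4
18.32 162.0 f=0.40 lag=-0.1 z=1.3 rad=1.1
18.62 157.0 f=1.33 lag=-0.1 z=1.6 rad=1.1
18.92 152.0 f=2.09 lag=-0.0 z=1.5 rad=1.3
19.22 147.0 f=2.27 lag=-0.0 z=-0.3 rad=-0.2
19.52 142.0 f=1.35 lag=-0.1 z=-0.2 rad=1.6
19.82 137.0 f=1.22 lag=-0.0 z=0.0 rad=1.5
20.12 132.0 f=1.76 lag=-0.0 z=0.4 rad=1.2
20.42 127.0 f=1.78 lag=-0.0 z=-0.7 rad=1.0
20.72 122.0 f=1.64 lag=-0.1 z=-0.4 rad=0.7
21.02 117.0 f=2.32 lag=-0.0 z=-0.0 rad=2.1
21.32 112.0 f=2.83 lag=0.0 z=0.5 rad=0.8
21.62 107.0 f=3.82 lag=0.1 z=1.7 rad=2.9
21.92 102.0 f=5.18 lag=0.2 z=1.1 rad=2.8
22.22 97.0 f=4.69 lag=0.2 z=1.6 rad=3.4
22.52 92.0 f=5.39 lag=0.3 z=1.7 rad=4.5
22.82 87.0 f=5.94 lag=0.5 z=0.9 rad=4.5
23.12 82.0 f=6.87 lag=0.6 z=2.5 rad=4.4
23.42 77.0 f=7.50 lag=0.8 z=2.3 rad=6.2
23.72 72.0 f=8.67 lag=1.0 z=2.0 rad=5.5
24.02 67.0 f=10.09 lag=1.1 z=1.7 rad=5.2
24.32 62.0 f=10.95 lag=1.4 z=2.6 rad=4.5
STOP
```

The push force starts rising at about θ=115° and the stroke ended at 62°. That puts the clamp at roughly 50–60 N, which is hand-tight and inside the limits. Backing off now and checking.

```bash
python3 - <<'E'
from cap import *
p,R,d=pose(62,.028,.143);env.line_to(p,R,vel=.05)
print(env.sense()["contact_force"])
env.line_to(p+[0,0,.10],vel=.15)
env.goto([.40,.18,.30],down(150))
s=env.sense();im=eyes.get_image("top");cv2.imwrite("pics/t4.png",cv2.resize(im[100:370,220:420,::-1],(444,600),interpolation=2))
print(s["time_s"],s["contact_force"])
E
```

```text
[-0.7144  0.2977  0.3282]
27.9167 [ 0.1378  0.1075 -0.8667]
```

View pics/t4.png

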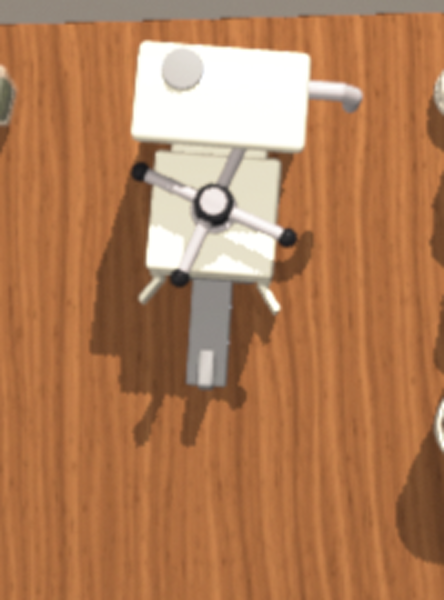

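The block is inside the bay with the tongue sticking out straight, its end at crop (205,386). The pushed spoke rests at crop (140,171). I'll check the tongue end against -154 mm, then hand in.

```bash
python3 - <<'E'
from geo import *
p=top((220+205/2.22,100+386/2.222),.013);d=p-O;d[2]=0
print(d@X,d@Y)
if abs(d@X+.154)<.006: print(env.job_done())
E
```

```text
-0.15266928962078044 0.000676305029887811
the job is handed in; nothing more can be done
None
```

The cartridge is fully home, clamped hand-tight at an estimated 50–60 N, and released. The job was handed in at about 28 s of robot time; no verdict came back.

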